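# Pull the telescopic oven brush out to its second stop and hold it

### The arm

A 6-joint arm with a two-finger parallel gripper is mounted at the origin on the work surface. World frame = base frame: x ahead of the robot, y to its left, z up, the work surface at z = 0. Lengths are in m, angles in rad, forces in N, time in s.
With the tool pointing down it reaches from about 0.275 to 0.875 m from the base axis. Payload 12.5 kg.
Tool frame: the origin (TCP) lies between the finger pads; the fingertips stand 11 mm ahead of it and the grasp point (between the pads) lies 8 mm behind it (bot.tips_ahead is the distance from the TCP to the fingertips, in m); z points along the fingers, y is the direction in which the jaws open and shut (so a half turn about z gives the same grasp; the last joint's range is limited). The gripper opens to 85 mm and grips with 20 to 120 N. Pads are 22 mm wide; open, the fingers measure 114 mm over their backs; the gripper's body (76 mm by 85 mm) begins 54 mm behind the grasp point. The pads swing forward as they close: fully open they stand 13 mm farther back than shut.
Start: joints at [1.125, 0.351, 1.652, -0, 1.139, -0.085], TCP at [0.194, 0.515, 0.242] pointing down, gripper open.
Joint ranges: [-2.75, 2.75], [-0.79, 2.1], [0.01, 2.65], [-1.57, 4.71], [0.07, 3.14], [-2.87, 2.87]. Speed limits (rad/s): [2.22, 2.22, 2.79, 3.14, 3.14, 3.14].

### API

Orientations are given as [roll, pitch, yaw] about the fixed x, y, z axes, in that order (R = Rz(yaw) Ry(pitch) Rx(roll)).
In Python, from bench import bot, grab_frame, workorder, nets gives the robot as it stands. The module is installed in compiled form; this text tells all that it offers.
- The arm moves only by the shell command python3 -m creep 'ROWS' [FORCE]. ROWS is JSON, a list of rows, each a list of 3 entries, a list of its own where there are three numbers: the opening, from 0 (shut) to 1 (fully open), then the shift along the tool's x, y, z in mm, then the turn, a rotation vector about the tool's x, y, z in rad. A call has exactly 10 rows; each row shifts and turns the pose as measured when the row begins, along the tool's axes as they then stand; what a row does not reach is not made up. A row lasts 1/8 s, in which the tool goes at most 62.5 mm and 10.7 degrees, less where a joint would pass 70% of its speed; a pose out of reach is approached as far as the arm can. A call is refused whole if a number of a shift passes 62.5 or a number of a turn 0.188, either way. A call with a gripper value outside its range is refused whole. The fingers move at their own pace and stop on an object; FORCE is the grip in N (left out, the last holds). Time passes only in rows, so rows that do not move let the fingers close, or fill a call up. It gives the time, the measured TCP pose, the force and the opening at its end, in the units of the state.
- bot.observe(): the state, without advancing time (a new reading comes with each control period).
- grab_frame(name): name is "scene" or "top" or "wrist"; returns a dict with "img" (384x512x3 uint8, blue, green, red), "vfov" (degrees; the focal length in pixels is half the picture's height over the tangent of half this angle, whatever the lens; pixels are square), "cx", "cy" (the principal point, pixels), "origin" and "orientation" of the camera in the world; the wrist camera has in their place "mount" (4x4, takes a point from camera to tool coordinates, whose origin is the TCP and whose axes are the flange's). Camera axes: x right, y up, looking along -z (the intrinsics and any distortion apply to the point x, -y, -z); pixel columns grow to the right and rows downward; lengths in m; the calibration is good to about 2 mm. A picture is of the moment at which its call begins: read the wrist's pose just before it. There is no depth.
- workorder.finish_job(): hands the job in, once; it reports no verdict.
Trained networks look in the newest picture that a camera, given by its name, has taken for a name from the list of things; names that differ only in an ending like _2 or _b are one class to them, and where a whole thing is asked for, a point or a joint stands for the part that bears it (a point fixed in the world has none). Each returns a list of dicts, best first, with "conf" (0 to 1); they miss things now and then, are a little off and sometimes report something else, mostly with a low value. They report only what shows in the picture. A call takes as long as a camera call.
- nets.search_frame(name, camera): "bbox" ([centre column, centre row, width, height] in pixels, round what is visible of it).
The state is a dict: "clock": time; "joint_positions": joint angles; "dq": joint speeds; "joint_torque": joint torques, N m; "tool_pos": TCP position; "orientation": TCP orientation; "contact_force": force on the tool from outside, world axes, zero at the start; "ft_torque": the same for the moment, N m; "gripper_width": opening from 0.0 (shut) to 1.0 (fully open).
Only numpy, scipy, OpenCV 4.12 (cv2) and the standard library are available. Lean on these libraries where they do the work, as an engineer would, in place of code of your own. Each camera call takes 0.05 s, during which the arm holds its last target.

### The job

The oven brush is clamped in its rack. Push the lock button on top of its collar fully in, then grasp the wooden grip, pull the telescopic handle out past the first stop all the way to the second stop, and finish while still holding it there (its spring draws it back otherwise), so that I can tighten the locking ring. Leave the oil can, bowl, dough tub and wheel cutter where they are.

Things in the scene. Friction and masses are not known exactly. Their poses are not given: they have to be found in the camera images.
- rack: Fixed rack and clamped brush: board 110x400x16 mm, two posts, level aluminium tube 28 mm thick, axis 85 mm above the counter. Origin: on the counter below the collar's middle, under the tube's line. y runs along the tube to the brush head (210 mm wide, centred at 385 mm, bristles down); the handle pulls out along -y; z up. Turned up to 17 degrees either way; the grip is to the robot's right.
- collar_top (a point): Centre of the top of the black collar that carries the lock button (46 mm wide and high, 70 mm long, top 108 mm above the counter, straight above the rack's origin). A ribbed black locking ring, 48 mm in diameter, 25 mm long, follows it towards the grip. The board ends before the grip: nothing but the counter lies under the grip.
- button_top (a point): Centre of the top face of the lock button, a round grey plastic button of 24 mm diameter standing 12 mm proud of the collar's top (120 mm above the counter, 112 mm when pushed in). It moves with the button.
- lock_button (a joint): How far the lock button is pushed down: 0 = out (the handle is barred), 0.008 m = fully in. It takes about 4 N, has no spring and stays in once pushed; below about 0.0055 m it still bars the handle.
- grip_mid (a point): Middle of the grip, on its axis: a dark wooden cylinder 34 mm thick, 115 mm long, lying level along the rack's y, axis 85 mm above the counter, ending in a pommel 48 mm thick, 14 mm long (inner face 62 mm from here). 160 mm from the rack's origin along -y when in; it moves along -y with the handle. When in, 40 mm of bare rod, 18 mm thick, show between grip and locking ring.
- telescope (a joint): How far the handle is out: 0 = in, about 0.083 m = first stop, 0.16 m = second stop, a solid end. A spring draws it in (3 N at 0, 5 N at 0.16 m), friction 1 N. From 0.07 to 0.08 m a ball catch adds some 4 to 7 N, then lets it through to the first stop, where it stays by itself; let go further out, it is drawn back to the first stop.
- oil_can: Loose copper oil can, 92 mm in diameter, 168 mm high, with a brass handle and spout; origin at the centre of its foot. To be left alone.
- bowl: Loose white bowl, 150 mm across, 60 mm high; origin at the centre of its foot. To be left alone.
- tub: Loose white open tub with dough balls, 200 x 140 x 75 mm; origin at the centre of its underside. To be left alone.
- wheel_cutter: Loose pizza wheel cutter lying flat, 205 mm long, black handle; origin under the front end of its handle. To be left alone.

How it is judged:
On the way, in this order (a step that is already met when the one before it is completed fails the run):
1. the lock button is pushed fully in (value of joint lock_button above 0.0065 m and value of joint telescope below 0.01 m), for 0.1 s.
2. the handle is pulled out to the second stop by its grip (value of joint telescope above 0.15 m and contact force between the fingers and telescope above 2 N), for 0.3 s.
At the end, for the whole second after the job is handed in: Ends with the gripper still holding the grip (over 2 N, grasp point within 85 mm of its middle), the handle still and within 10 mm of the second stop (above 0.150 m), the lock button in (above 0.0065 m), and oil can, bowl, tub and cutter within 30 mm of where they stood (all of step 2 and velocity of joint telescope between -0.02 and 0.02 m/s and value of joint lock_button above 0.0065 m and distance between the grasp point and grip_mid below 0.085 m and distance of each of oil_can, bowl, tub, wheel_cutter from where it was at the start of the episode below 0.03 m); the arm keeps its last pose, push and grip.
It fails at once if one of the other things on the counter is pushed away (more than 40 mm) (distance of any of oil_can, bowl, tub, wheel_cutter from where it was at the start of the episode above 0.04 m).
It also fails if it takes over 40 s, if anything falls off the work surface, if the arm or the gripper's body presses on something with over 40 N, if the wrist force passes 120 N, or if a joint passes its speed limit or range.

## Working session

There is one attempt and no reset: what is moved stays moved. The work goes in short steps, Python scripts to look and compute and a shell command to move; the robot and the scene stay as the last step left them, time stands still between calls to the robot, and variables do not carry over. Pictures are saved under pics/ and viewed, and the job is handed in when it is done.

```bash
mkdir -p pics
python3 - <<'E'
from bench import bot, grab_frame, nets
import cv2
print(bot.observe(), bot.tips_ahead)
for n in ("scene","top"):
    f=grab_frame(n); cv2.imwrite(f"pics/{n}0.png",f["img"]); print(n,{k:v for k,v in f.items() if k!="img"})
    for t in ("rack","collar_top","button_top","grip_mid","oil_can","bowl","tub","wheel_cutter"):
        print(t,[(r["bbox"],round(r["conf"],2)) for r in nets.search_frame(t,n)[:2]])
E
```

```text
{'clock': 0.0, 'joint_positions': array([ 1.12540181e+00,  3.51236976e-01,  1.65242959e+00,  3.40548465e-06,
        1.13910540e+00, -8.45811021e-02]), 'dq': array([ 2.77381511e-04,  3.57444183e-04,  1.43067587e-03, -4.68336625e-04,
       -5.58931761e-04, -7.56318648e-05]), 'joint_torque': array([-3.02613280e-04, -5.06097972e+01, -2.91405129e+01, -1.17594896e-04,
        4.66074634e-03,  1.15955309e-04]), 'tool_pos': array([0.19399593, 0.514307  , 0.24175592]), 'orientation': array([-3.14041782e+00, -1.02709117e-04,  2.78077775e+00]), 'contact_force': array([ 0.45659254, -0.57483038, -0.66790638]), 'ft_torque': array([ 0.02993189,  0.04023991, -0.03001549]), 'gripper_width': 1.0035019173075461} 0.011
scene {'vfov': 45.29807035136915, 'cx': 251.5179974465628, 'cy': 184.08372035967182, 'origin': array([1.73156436, 0.38978106, 0.92766796]), 'orientation': array([ 9.83133478e-01, -1.06967501e-03,  2.00355220e+00])}
rack [([399.2, 216.1, 225.4, 70.9], 0.86)]
collar_top [([398.0, 219.0, 226.4, 69.2], 0.56), ([317.9, 192.6, 55.1, 15.7], 0.42)]
button_top [([364.5, 191.5, 8.0, 6.6], 0.62)]
grip_mid [([319.9, 192.7, 58.8, 10.7], 0.79)]
oil_can [([357.4, 249.9, 40.4, 55.7], 0.87)]
bowl [([276.4, 246.0, 50.7, 42.6], 0.95)]
tub [([193.5, 155.9, 59.4, 48.6], 0.73), ([319.8, 192.8, 58.8, 17.5], 0.66)]
wheel_cutter [([164.8, 190.9, 60.8, 11.9], 0.93)]
top {'vfov': 54.86072105868539, 'cx': 257.6802071078514, 'cy': 192.8003544308015, 'origin': array([ 0.45920924, -0.10049598,  1.14976649]), 'orientation': array([ 0.13916041, -0.00826258, -1.58331131])}
rack []
collar_top [([112.0, 252.8, 221.9, 104.3], 0.57)]
button_top [([140.8, 229.4, 7.2, 7.2], 0.6)]
grip_mid [([192.4, 213.4, 62.6, 26.4], 0.64)]
oil_can [([138.7, 155.1, 45.7, 42.4], 0.87)]
bowl [([210.5, 139.0, 50.0, 47.0], 0.62)]
tub [([379.5, 254.6, 58.6, 69.4], 0.72), ([139.6, 228.5, 9.8, 11.2], 0.72)]
wheel_cutter [([367.8, 189.8, 60.4, 31.0], 0.98)]
```

View pics/top0.png

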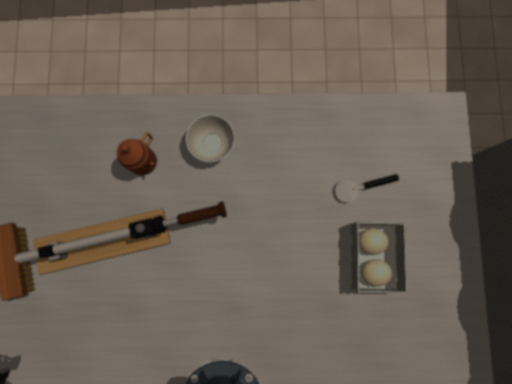

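View pics/scene0.png

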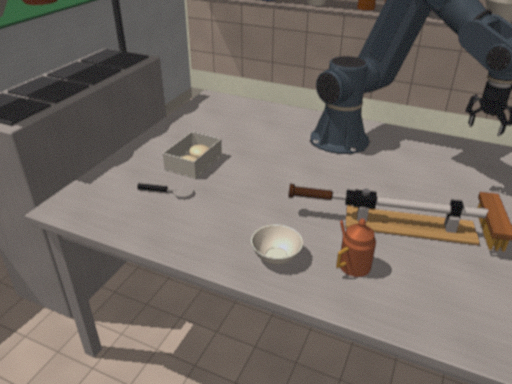

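```bash
cat > h.py <<'E'
import numpy as np
from scipy.spatial.transform import Rotation as R
C={"top":(54.86072105868539,257.6802071078514,192.8003544308015,[0.45920924,-0.10049598,1.14976649],[0.13916041,-0.00826258,-1.58331131]),
"scene":(45.29807035136915,251.5179974465628,184.08372035967182,[1.73156436,0.38978106,0.92766796],[0.983133478,-1.06967501e-03,2.00355220])}
def atz(cam,u,v,z):
    vf,cx,cy,o,e=C[cam]; f=192/np.tan(np.radians(vf)/2)
    d=R.from_euler('xyz',e).apply([(u-cx)/f,-(v-cy)/f,-1]); o=np.array(o)
    return o+d*(z-o[2])/d[2]
def proj(cam,p):
    vf,cx,cy,o,e=C[cam]; f=192/np.tan(np.radians(vf)/2)
    q=R.from_euler('xyz',e).inv().apply(np.array(p)-o); return cx+f*q[0]/-q[2], cy-f*q[1]/-q[2]
E
python3 - <<'E'
from h import *
np.set_printoptions(precision=4,suppress=True)
print("button",atz("top",140.8,229.4,.12),atz("scene",364.5,191.5,.12))
print("grip",atz("top",192.4,213.4,.09),atz("scene",319.9,192.7,.09))
print("oil",atz("top",138.7,155.1,.1),"bowl",atz("top",210.5,139,.04),atz("scene",276.4,246,.03),"tub",atz("top",379.5,254.6,.05))
E
```

```text
button [0.5048 0.2137 0.12  ] [0.5211 0.2164 0.12  ]
grip [0.55   0.0767 0.09  ] [0.5428 0.0823 0.09  ]
oil [0.7204 0.2325 0.1   ] bowl [0.784 0.032 0.04 ] [0.7741 0.0287 0.03  ] tub [ 0.4255 -0.4675  0.05  ]
```

Run:
```python
import cv2
a=cv2.imread("pics/top0.png")[180:290,0:240]; cv2.imwrite("pics/topz.png",cv2.convertScaleAbs(cv2.resize(a,None,fx=3.3,fy=3.3,interpolation=cv2.INTER_CUBIC),alpha=1.6))
a=cv2.imread("pics/scene0.png")[160:260,270:512]; cv2.imwrite("pics/scz.png",cv2.convertScaleAbs(cv2.resize(a,None,fx=3.3,fy=3.3,interpolation=cv2.INTER_CUBIC),alpha=1.6))
```

```text
(no output)
```

View pics/topz.png

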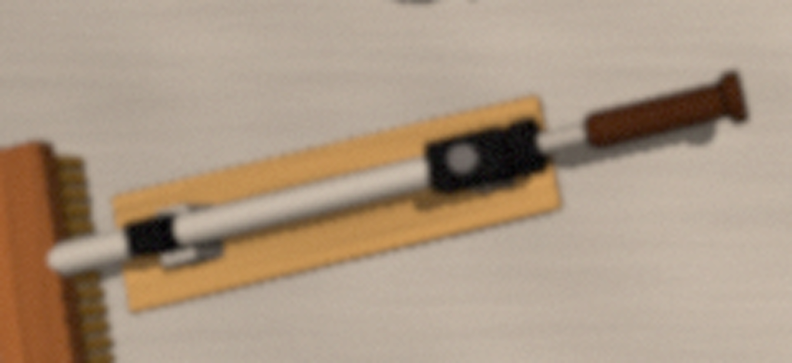

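View pics/scz.png

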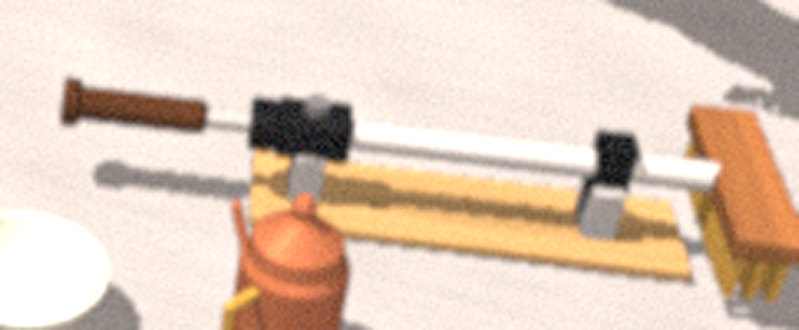

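```bash
cat > fit.py <<'E'
from h import *
from scipy.optimize import least_squares
np.set_printoptions(precision=4,suppress=True)
T=lambda x,y:(x/3.3,180+y/3.3); S=lambda x,y:(270+x/3.3,160+y/3.3)
obs=[("top",(0,0,.12),T(462,157)),("top",(0,-.236,.085),T(741,96)),("top",(0,-.1025,.085),T(590,130)),
("scene",(0,0,.12),S(318,100)),("scene",(0,-.236,.085),S(66,101)),("scene",(0,-.1025,.085),S(206,115))]
bd=[("top",(1,1),T(130,311)),("top",(-1,1),T(112,195)),("top",(-1,-1),T(540,96)),("top",(1,-1),T(562,208))]
def pj(cam,p,k):
    vf,cx,cy,o,e=C[cam]; f=192/np.tan(np.radians(vf)/2)
    u,v=proj(cam,p); a,b=(u-cx)/f,(v-cy)/f; s=1+k*(a*a+b*b); return np.array([cx+f*a*s,cy+f*b*s])
def res(q,usek=True):
    x,y,w,bo,kt,ks=q; K={"top":kt,"scene":ks}; r=[]
    M=R.from_euler('z',w)
    for c,p,o in obs: r+=list(pj(c,M.apply(p)+[x,y,0],K[c])-o)
    for c,(a,b),o in bd: 
        # rack x = right-handed: y to head (+world y) -> x ~ +world x ; image down = toward robot = -x
        r+=list(pj(c,M.apply([-a*.055,bo+b*.2,.016])+[x,y,0],K[c])-o)
    return np.array(r)
if __name__=="__main__":
    for mask in (0,1):
        g=lambda q: res(np.r_[q[:4],q[4:]*mask])
        s=least_squares(g,[.51,.21,.2,.1,0,0]); print(s.x); print(g(s.x).reshape(-1,2))
E
python3 fit.py
```

```text
[0.5092 0.2174 0.2247 0.1473 0.     0.    ]
[[-0.4889  0.2647]
 [-0.7711  0.0426]
 [-0.369   0.5899]
 [-0.6676 -0.7065]
 [-0.1309 -0.6454]
 [-1.0344  0.0298]
 [-0.1052  0.4908]
 [-0.339  -0.4176]
 [-0.2315 -1.2427]
 [ 0.4003 -0.0457]]
[ 0.5093  0.2166  0.225   0.1491 -0.0071  0.1792]
[[-0.1215  0.1924]
 [-0.5119 -0.0218]
 [-0.0784  0.528 ]
 [ 0.3374 -0.685 ]
 [-0.3162 -0.6647]
 [-0.8389  0.0549]
 [ 0.183   0.3892]
 [-0.0646 -0.4135]
 [-0.5181 -1.1569]
 [ 0.1199  0.0214]]
```

```bash
cat > plan.py <<'E'
import sys
from h import *
from bench import bot
def plan(x,y,z,yaw,n):
    s=bot.observe(); p=s["tool_pos"]; Rc=R.from_euler('xyz',s["orientation"]); Rt=R.from_euler('xyz',[np.pi,0,yaw])
    w=(Rc.inv()*Rt).as_rotvec(); d=(np.array([x,y,z])-p)*1000
    print("pos",p.round(4),"yaw",s["orientation"].round(3),"F",s["contact_force"].round(1),"t",round(s["clock"],2),"g",round(s["gripper_width"],2))
    for i in range(n):
        Ri=Rc*R.from_rotvec(w*i/n); print((Ri.inv().apply(d/n)).round(1).tolist(),(w/n).round(3).tolist())
if __name__=="__main__": plan(*map(float,sys.argv[1:5]),int(sys.argv[5]))
E
python3 plan.py .509 .217 .22 1.796 10
```

```text
pos [0.1941 0.5146 0.2423] yaw [3.142 0.    2.781] F [-0.3 -0.5 -1.3] t 0.9 g 1.0
[-40.0, -16.7, 2.2] [0.0, -0.0, 0.098]
[-41.4, -12.7, 2.2] [0.0, -0.0, 0.098]
[-42.5, -8.6, 2.2] [0.0, -0.0, 0.098]
[-43.1, -4.4, 2.2] [0.0, -0.0, 0.098]
[-43.3, -0.1, 2.2] [0.0, -0.0, 0.098]
[-43.1, 4.2, 2.2] [0.0, -0.0, 0.098]
[-42.5, 8.4, 2.2] [0.0, -0.0, 0.098]
[-41.5, 12.5, 2.2] [0.0, -0.0, 0.098]
[-40.0, 16.5, 2.2] [0.0, -0.0, 0.098]
[-38.2, 20.4, 2.2] [0.0, -0.0, 0.098]
```

```bash
python3 -m creep '[[1,[-40,-17,2],[0,0,0.1]],[1,[-41,-13,2],[0,0,0.1]],[1,[-42,-9,2],[0,0,0.1]],[1,[-43,-4,2],[0,0,0.1]],[1,[-43,0,2],[0,0,0.1]],[1,[-43,4,2],[0,0,0.1]],[1,[-42,8,2],[0,0,0.1]],[1,[-41,12,2],[0,0,0.1]],[1,[-40,16,2],[0,0,0.1]],[1,[-38,20,2],[0,0,0.085]]]'; python3 plan.py .509 .217 .22 1.796 5
python3 - <<'E'
from bench import *
import cv2,json
s=bot.observe()
f=grab_frame("wrist"); cv2.imwrite("pics/w1.png",cv2.convertScaleAbs(f["img"],alpha=1.5)); print({k:v for k,v in f.items() if k!="img"}, s["tool_pos"].tolist(), s["orientation"].tolist())
for t in ("button_top","grip_mid"): print(t,[(r["bbox"],round(r["conf"],2)) for r in nets.search_frame(t,"wrist")[:2]])
E
```

```text
clock: 2.15
tool_pos: [0.5077, 0.2039, 0.2225]
orientation: [3.139, -0.002, 1.768]
contact_force: [0.1, 0.8, 0.2]
gripper_width: 0.998
pos [0.5077 0.2039 0.2225] yaw [ 3.139e+00 -2.000e-03  1.768e+00] F [0.1 0.8 0.2] t 2.15 g 1.0
[2.5, 0.8, 0.5] [0.001, -0.0, -0.006]
[2.5, 0.8, 0.5] [0.001, -0.0, -0.006]
[2.5, 0.8, 0.5] [0.001, -0.0, -0.006]
[2.5, 0.8, 0.5] [0.001, -0.0, -0.006]
[2.5, 0.8, 0.5] [0.001, -0.0, -0.006]
{'vfov': 66.90654431803189, 'cx': 256.5694442453173, 'cy': 190.14680674415334, 'mount': array([[ 2.15120345e-04,  9.48575495e-01,  3.16550918e-01,
         8.16282761e-02],
       [ 9.99999972e-01, -2.34339064e-04,  2.26439212e-05,
        -7.53921800e-04],
       [ 9.56597146e-05,  3.16550904e-01, -9.48575519e-01,
        -1.30843138e-01],
       [ 0.00000000e+00,  0.00000000e+00,  0.00000000e+00,
         1.00000000e+00]])} [0.5077362286753485, 0.20387023932357265, 0.22254188338404648] [3.1388177721232786, -0.0018333686310332276, 1.7682831956272727]
button_top [([262.2, 174.6, 22.0, 32.1], 0.57)]
grip_mid [([265.4, 291.4, 30.0, 110.1], 0.64)]
```

View pics/w1.png

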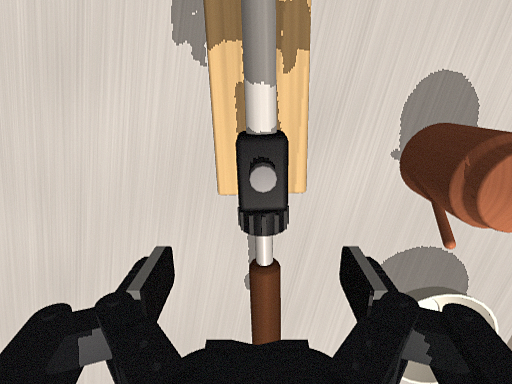

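```bash
cat > wr.py <<'E'
from h import *
M=np.array([[2.15120345e-04,9.48575495e-01,3.16550918e-01,8.16282761e-02],[9.99999972e-01,-2.34339064e-04,2.26439212e-05,-7.53921800e-04],[9.56597146e-05,3.16550904e-01,-9.48575519e-01,-1.30843138e-01],[0,0,0,1]])
def watz(p,e,u,v,z):
    f=192/np.tan(np.radians(66.90654431803189)/2)
    T=np.eye(4);T[:3,:3]=R.from_euler('xyz',e).as_matrix();T[:3,3]=p;T=T@M
    d=T[:3,:3]@[(u-256.569)/f,-(v-190.147)/f,-1];o=T[:3,3]
    return o+d*(z-o[2])/d[2]
E
python3 - <<'E'
from wr import *
p=[0.50774,0.20387,0.22254];e=[3.13882,-.00183,1.76828]
b=watz(p,e,263,178.5,.12); print("button",b)
for u,v,z in((265,265,.095),(265,340,.1),(261,133,.09)): q=watz(p,e,u,v,z); print(q)
a=watz(p,e,260,100,.099);c=watz(p,e,265,330,.102);d=(a-c);print("yaw",np.arctan2(-d[0],d[1]))
E
```

```text
button [0.50975894 0.21873676 0.12      ]
[0.53254791 0.12194625 0.095     ]
[0.55141514 0.03129323 0.1       ]
[0.50182644 0.25162189 0.09      ]
yaw 0.2239933122847612
```

```bash
python3 -m creep '[[0,[3,1,8],[0,0,-0.007]],[0,[3,1,8],[0,0,-0.007]],[0,[3,1,8],[0,0,-0.007]],[0,[3,1,8],[0,0,-0.007]],[0,[2,1,8],[0,0,0]],[0,[0,0,8],[0,0,0]],[0,[0,0,8],[0,0,0]],[0,[0,0,8],[0,0,0]],[0,[0,0,6],[0,0,0]],[0,[0,0,0],[0,0,0]]]' 40; python3 plan.py .510 .2185 .123 1.796 1
```

```text
clock: 3.55
tool_pos: [0.5076, 0.2219, 0.1467]
orientation: [3.141, -0.002, 1.804]
contact_force: [-0.4, 0.4, -0.2]
gripper_width: -0.0
pos [0.5076 0.2219 0.1467] yaw [ 3.141e+00 -2.000e-03  1.804e+00] F [-0.4  0.4 -0.2] t 3.55 g -0.0
[-3.9, 1.5, 23.7] [0.001, -0.002, 0.008]
```

```bash
python3 -m creep '[[0,[-2,1,0],[0,0,0]],[0,[-2,0.5,3],[0,0,0]],[0,[0,0,3],[0,0,0]],[0,[0,0,3],[0,0,0]],[0,[0,0,3],[0,0,0]],[0,[0,0,2],[0,0,0]],[0,[0,0,2],[0,0,0]],[0,[0,0,2],[0,0,0]],[0,[0,0,2],[0,0,0]],[0,[0,0,1],[0,0,0]]]'; python3 plan.py .510 .2185 .123 1.796 1
```

```text
clock: 4.8
tool_pos: [0.5106, 0.2182, 0.1256]
orientation: [3.139, -0.002, 1.804]
contact_force: [-2.1, -0.6, 2.7]
gripper_width: -0.0
pos [0.5106 0.2182 0.1256] yaw [ 3.139e+00 -2.000e-03  1.804e+00] F [-2.1 -0.6  2.7] t 4.8 g -0.0
[0.4, -0.5, 2.6] [0.002, -0.002, 0.008]
```

Contact is there (2.7 N up); press on to the stop in small rows.

```bash
python3 -m creep '[[0,[0,0,1],[0,0,0]],[0,[0,0,1],[0,0,0]],[0,[0,0,1],[0,0,0]],[0,[0,0,1],[0,0,0]],[0,[0,0,1],[0,0,0]],[0,[0,0,1],[0,0,0]],[0,[0,0,1],[0,0,0]],[0,[0,0,1],[0,0,0]],[0,[0,0,1],[0,0,0]],[0,[0,0,1],[0,0,0]]]'; python3 plan.py .510 .2185 .123 1.796 1;python3 - <<'E'
from bench import *
import cv2,json
s=bot.observe()
f=grab_frame("wrist"); cv2.imwrite("pics/w2.png",cv2.convertScaleAbs(f["img"],alpha=1.5))
E
```

```text
clock: 6.05
tool_pos: [0.5107, 0.2182, 0.1228]
orientation: [3.138, -0.002, 1.804]
contact_force: [-6.9, -3.1, 16.3]
gripper_width: 0.002
pos [0.5107 0.2182 0.1228] yaw [ 3.138e+00 -2.000e-03  1.804e+00] F [-6.9 -3.1 16.3] t 6.05 g 0.0
[0.4, -0.6, -0.2] [0.004, -0.002, 0.008]
```

View pics/w2.png

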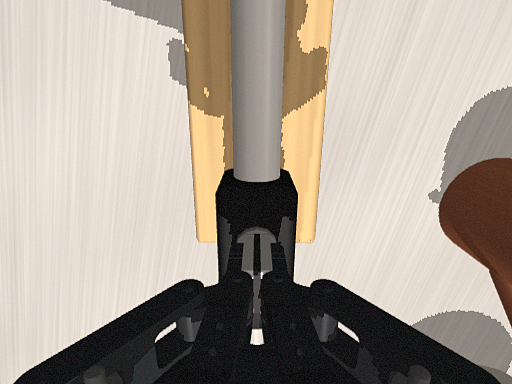

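```bash
python3 -m creep '[[0,[0,0,2],[0,0,0]],[0,[0,0,2],[0,0,0]],[0,[0,0,-20],[0,0,0]],[0,[0,0,-40],[0,0,-0.008]],[1,[-30,0,-10],[0,0,0]],[1,[-30,0,0],[0,0,0]],[1,[-30,0,0],[0,0,0]],[1,[-20,0,0],[0,0,0]],[1,[-10,0,0],[0,0,0]],[1,[0,0,0],[0,0,0]]]'; python3 plan.py .550 .043 .072 1.796 8;python3 - <<'E'
from bench import *
import cv2,json
s=bot.observe()
f=grab_frame("wrist"); cv2.imwrite("pics/w3.png",cv2.convertScaleAbs(f["img"],alpha=1.5))
print(s["tool_pos"].tolist(), s["orientation"].tolist())
for t in ("button_top","grip_mid"): print(t,[(r["bbox"],round(r["conf"],2)) for r in nets.search_frame(t,"wrist")[:2]])
E
```

```text
clock: 7.35
tool_pos: [0.5405, 0.0989, 0.1937]
orientation: [3.135, -0.002, 1.814]
contact_force: [-0.1, 1.1, 0.7]
gripper_width: 1.004
pos [0.5405 0.0989 0.1937] yaw [ 3.135e+00 -2.000e-03  1.814e+00] F [-0.1  1.1  0.7] t 7.35 g 1.0
[-7.1, -0.6, 15.2] [0.001, -0.0, 0.002]
[-7.1, -0.6, 15.2] [0.001, -0.0, 0.002]
[-7.1, -0.6, 15.2] [0.001, -0.0, 0.002]
[-7.1, -0.5, 15.2] [0.001, -0.0, 0.002]
[-7.1, -0.5, 15.2] [0.001, -0.0, 0.002]
[-7.1, -0.5, 15.2] [0.001, -0.0, 0.002]
[-7.1, -0.5, 15.2] [0.001, -0.0, 0.002]
[-7.1, -0.4, 15.2] [0.001, -0.0, 0.002]
[0.5404884347232469, 0.09893075698027055, 0.1937097480879247] [3.1354074743271902, -0.0015514165215579911, 1.8136687662557338]
button_top [([254.8, 24.8, 33.9, 44.3], 0.82)]
grip_mid [([250.7, 220.9, 50.9, 201.0], 0.69)]
```

View pics/w3.png

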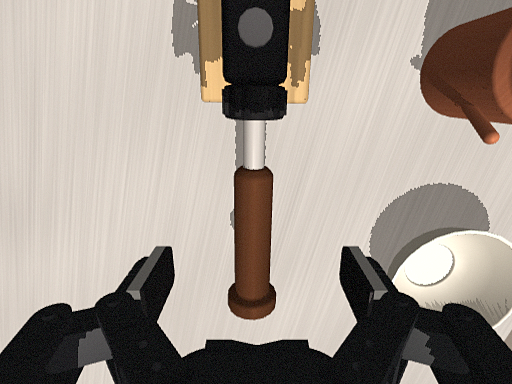

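Run:
```python
from wr import *
p=[0.54049,0.09893,0.19371];e=[3.13541,-.00155,1.81367]
for z in(.12,.112): print("button",z,watz(p,e,255.5,27,z))
print(watz(p,e,253.5,175,.1),watz(p,e,252.5,285,.1), "expect axis x at those y:")
for v in (175,285):
    q=watz(p,e,253 if v<200 else 252,v,.1); print(q, .510+(.2185-q[1])*.2289)
```

```text
button 0.12 [0.51042418 0.21614605 0.12      ]
button 0.112 [0.5100737  0.21765309 0.112     ]
[0.53320919 0.11733852 0.1       ] [0.55703838 0.01601213 0.1       ] expect axis x at those y:
[0.53282045 0.11724281 0.1       ] 0.5331777703727639
[0.55659457 0.01590419 0.1       ] 0.556374181941722
```

```bash
python3 -m creep '[[1,[-12,-1,10],[0,0,0.006]],[1,[-12,-1,12],[0,0,0.006]],[1,[-12,-1,15],[0,0,0.006]],[1,[-12,-1,15],[0,0,0]],[1,[-7,0,18],[0,0,0]],[1,[-2,0,18],[0,0,0]],[1,[0,0,15],[0,0,0]],[1,[0,0,12],[0,0,0]],[1,[0,0,4],[0,0,0]],[1,[0,0,0],[0,0,0]]]' 60; python3 plan.py .550 .043 .072 1.796 1
```

```text
clock: 8.75
tool_pos: [0.5497, 0.0386, 0.0647]
orientation: [3.138, -0.002, 1.795]
contact_force: [-0.5, 0.0, 0.2]
gripper_width: 1.002
pos [0.5497 0.0386 0.0647] yaw [ 3.138e+00 -2.000e-03  1.795e+00] F [-0.5  0.   0.2] t 8.75 g 1.0
[4.3, 1.3, -7.3] [0.003, -0.002, -0.001]
```

```bash
python3 -m creep '[[1,[0,1.3,-6],[0,0,0]],[1,[0,0,0],[0,0,0]],[0,[0,0,0],[0,0,0]],[0,[0,0,0],[0,0,0]],[0,[0,0,0],[0,0,0]],[0,[0,0,0],[0,0,0]],[0,[0,0,0],[0,0,0]],[0,[0,0,0],[0,0,0]],[0,[0,0,0],[0,0,0]],[0,[0,0,0],[0,0,0]]]' 60; python3 plan.py .550 .043 .072 1.796 1;python3 - <<'E'
from bench import *
import cv2
f=grab_frame("wrist"); cv2.imwrite("pics/w4.png",cv2.convertScaleAbs(f["img"],alpha=1.5))
E
```

```text
clock: 10.0
tool_pos: [0.5517, 0.0391, 0.073]
orientation: [3.136, -0.002, 1.796]
contact_force: [-1.9, -0.3, 2.5]
gripper_width: 0.382
pos [0.5517 0.0391 0.073 ] yaw [ 3.136e+00 -2.000e-03  1.796e+00] F [-1.9 -0.3  2.5] t 10.0 g 0.38
[4.2, -0.8, 1.0] [0.005, -0.002, -0.0]
```

View pics/w4.png

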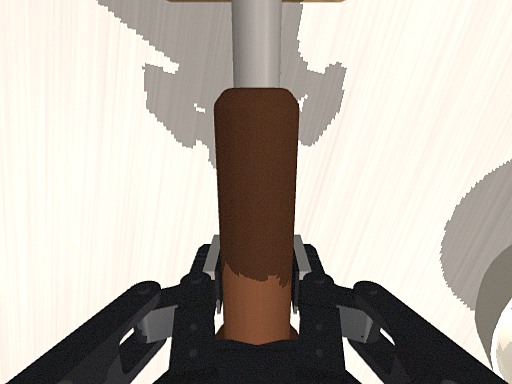

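```bash
python3 -m creep '[[0,[-5,0,0],[0,0,0]],[0,[-8,0,0],[0,0,0]],[0,[-8,0,0],[0,0,0]],[0,[-8,0,0],[0,0,0]],[0,[-8,0,0],[0,0,0]],[0,[-8,0,0],[0,0,0]],[0,[-8,0,0],[0,0,0]],[0,[-8,0,0],[0,0,0]],[0,[-5,0,0],[0,0,0]],[0,[0,0,0],[0,0,0]]]'; python3 plan.py .5874 -.1169 .073 1.796 1
```

```text
clock: 11.3
tool_pos: [0.5675, -0.0296, 0.073]
orientation: [3.136, -0.003, 1.795]
contact_force: [-0.6, 3.3, 3.6]
gripper_width: 0.38
pos [ 0.5675 -0.0296  0.073 ] yaw [ 3.136e+00 -3.000e-03  1.795e+00] F [-0.6  3.3  3.6] t 11.3 g 0.38
[-89.6, -0.1, -0.2] [0.006, -0.003, -0.001]
```

```bash
python3 -m creep '[[0,[-6,0,0],[0,0,0]],[0,[-8,0,0],[0,0,0]],[0,[-8,0,0],[0,0,0]],[0,[-8,0,0],[0,0,0]],[0,[-8,0,0],[0,0,0]],[0,[-8,0,0],[0,0,0]],[0,[-8,0,0],[0,0,0]],[0,[-8,0,0],[0,0,0]],[0,[-5,0,0],[0,0,0]],[0,[0,0,0],[0,0,0]]]'; python3 plan.py .5874 -.1169 .073 1.796 1;python3 - <<'E'
from bench import *
import cv2
f=grab_frame("wrist"); cv2.imwrite("pics/w5.png",cv2.convertScaleAbs(f["img"],alpha=1.5))
E
```

```text
clock: 12.55
tool_pos: [0.5818, -0.0919, 0.073]
orientation: [3.137, -0.008, 1.797]
contact_force: [-1.6, 3.9, 3.7]
gripper_width: 0.375
pos [ 0.5818 -0.0919  0.073 ] yaw [ 3.137 -0.008  1.797] F [-1.6  3.9  3.7] t 12.55 g 0.37
[-25.6, -0.2, -0.2] [0.004, -0.008, 0.001]
```

View pics/w5.png

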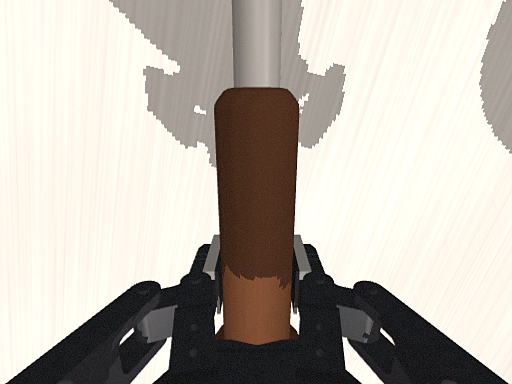

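```bash
python3 -m creep '[[0,[-5,0,0],[0,0,0]],[0,[-5,0,0],[0,0,0]],[0,[-5,0,0],[0,0,0]],[0,[-4,0,0],[0,0,0]],[0,[-3,0,0],[0,0,0]],[0,[-3,0,0],[0,0,0]],[0,[-3,0,0],[0,0,0]],[0,[-3,0,0],[0,0,0]],[0,[-2,0,0],[0,0,0]],[0,[-2,0,0],[0,0,0]]]' 80; python3 plan.py .5874 -.1169 .073 1.796 1
```

```text
clock: 13.85
tool_pos: [0.5876, -0.1169, 0.073]
orientation: [3.141, -0.02, 1.798]
contact_force: [-4.6, 14.3, 8.7]
gripper_width: 0.376
pos [ 0.5876 -0.1169  0.073 ] yaw [ 3.141 -0.02   1.798] F [-4.6 14.3  8.7] t 13.85 g 0.38
[0.0, -0.2, 0.0] [0.001, -0.02, 0.002]
```

```bash
python3 -m creep '[[0,[-2,0,0],[0,0,0]],[0,[-2,0,0],[0,0,0]],[0,[-2,0,0],[0,0,0]],[0,[-2,0,0],[0,0,0]],[0,[-2,0,0],[0,0,0]],[0,[-2,0,0],[0,0,0]],[0,[-2,0,0],[0,0,0]],[0,[-2,0,0],[0,0,0]],[0,[-2,0,0],[0,0,0]],[0,[-2,0,0],[0,0,0]]]'; python3 plan.py .5874 -.1169 .073 1.796 1;python3 - <<'E'
from bench import *
import cv2
for n in ("wrist","scene","top"):
    f=grab_frame(n); cv2.imwrite(f"pics/{n}6.png",cv2.convertScaleAbs(f["img"],alpha=1.5))
    if n!="wrist":
        for t in ("oil_can","bowl","tub","wheel_cutter","button_top"):
            print(n,t,[(r["bbox"],round(r["conf"],2)) for r in nets.search_frame(t,n)[:1]])
E
```

```text
clock: 15.1
tool_pos: [0.5874, -0.1165, 0.073]
orientation: [-3.135, -0.047, 1.799]
contact_force: [-6.1, 15.6, 8.9]
gripper_width: 0.372
pos [ 0.5874 -0.1165  0.073 ] yaw [-3.135 -0.047  1.799] F [-6.1 15.6  8.9] t 15.1 g 0.37
[-0.3, -0.1, 0.0] [-0.007, -0.047, 0.003]
scene oil_can [([357.0, 248.0, 40.0, 60.6], 0.75)]
scene bowl [([275.6, 246.4, 49.1, 38.5], 0.59)]
scene tub [([194.8, 155.6, 62.5, 48.8], 0.62)]
scene wheel_cutter [([164.3, 192.1, 56.2, 18.9], 0.62)]
scene button_top []
top oil_can [([137.1, 154.4, 45.8, 42.9], 0.63)]
top bowl [([210.7, 138.7, 48.3, 51.5], 0.85)]
top tub [([380.6, 257.2, 55.9, 72.3], 0.8)]
top wheel_cutter [([366.3, 189.2, 63.2, 30.9], 0.95)]
top button_top []
```

View pics/wrist6.png

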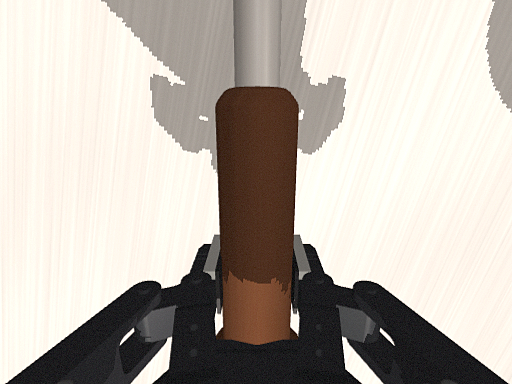

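View pics/scene6.png

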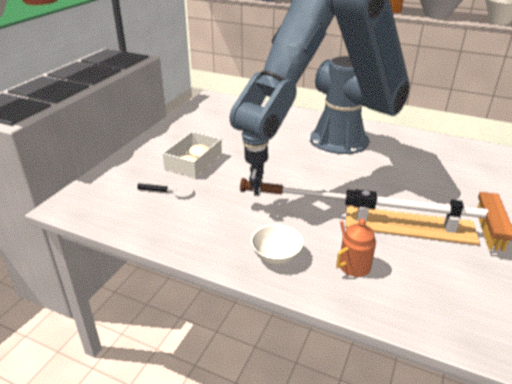

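Run:
```python
from bench import *
print(workorder.finish_job()); s=bot.observe(); print(s["tool_pos"],s["contact_force"],s["gripper_width"],s["clock"])
```

```text
the job is handed in; nothing more can be done
None
the job is handed in; nothing more can be done
```

The lock button is in, and the arm is holding the handle out at the second stop, so you can tighten the locking ring. I handed the job in at about 15 s of the 40 s allowed; no verdict comes back.

- **Lock button:** I pressed it with the closed fingertips until it stopped dead at 16 N. The fingertips were then at 0.112 m, which is its pushed-in height, and a wrist picture afterwards fitted that height too.
- **Handle:** I gripped the wooden grip about 23 mm outward of its middle and pulled straight along the handle's line. The tool travelled 160 mm past the first stop, and the pull rose to about 15–17 N against the solid end and stayed there.
- **Grip:** The gripper stayed closed on the grip (opening 0.37) and the wrist pictures showed no slip.
- **Other things:** The oil can, bowl, tub and cutter are within about 3 pixels (under 10 mm) of where they started, by both fixed cameras.
- **Checks that failed or disagreed:**
  - The tool tilted by about 0.05 rad (3 degrees) while pulling against the stop, with no effect on the hold.
  - In the last fixed-camera pictures the network did not find the button, so I did not check it again after the pull.
  - The robot's state could not be read after hand-in, so I have no reading from the final second.

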